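# Poke a stuck steel bushing up out of its walnut block

### The job

The steel bushing is stuck down in its walnut block: set the block upright over the push-out post, so that the pin goes up its access hole, and press it down gently, without forcing it, until it sits fully down on the post's round collar and the bushing has come up. Leave the block sitting there, draw the bushing out of the top, and stand it upright, wide end up, on the black silicone pad. Leave the other things on the desk where they are.

Things in the scene. Friction and masses are not known exactly. Their poses are not given: they have to be found in the camera images.
- block_center (a point): centre (half-way up) of the walnut block, a loose upright block 80 (its x) x 50 (its y) x 50 mm high (z), 0.15 to 0.24 kg without the bushing. A round bore of 27 mm diameter opens in the middle of its top and goes down 42 mm to an 8 mm thick floor. Axes are the block's, z up.
- block_hole (a point): mouth of the access hole in the middle of the block's underside, 25 mm below block_center; the hole, 14 mm in diameter, runs up through the 8 mm floor into the bore under the bushing. Axes as the block's.
- bush_center (a point): centre (half-way up) of the steel bushing, 0.12 kg, 38 mm tall: lower 20 mm a 22 mm stem, upper 18 mm a 26 mm head; z towards the head. At first its top is 4 mm below the block's top. Spring catches grip it: 4 to 15 N from below starts it; only after 14 to 16 mm of rise is it loose. With the block fully down on the collar it is 18 mm up, its top 14 mm above the block's, and lifts out freely.
- stand: the push-out stand, fixed to the desk: a round dark steel base, 80 mm in diameter and 12 mm high, with a short sleeve that holds the steel post upright on its axis; origin at the centre of its underside, z up.
- post_axis (a point): point on the post's axis, 20 mm above the desk. The post has a flat round 60 mm collar and above it a round-tipped 10 mm pin, 26 mm tall. It is locked at a different height each time: the collar's top is 26 to 71 mm above the desk, not measured: find it by feel. The collar is sprung, giving 1 mm per 15 N, 3 mm at most; the pin is rigid. Over 35 N from block or bushing is too much.
- pad: the black silicone pad, 120 x 120 mm and 5 mm thick, fixed flat on the desk; origin at the centre of its underside.
- cup: green ceramic cup, 76 mm across, 85 mm high; bystander, origin at the centre of its foot.
- dome: clear acrylic dome with a small knob, 96 mm across, 79 mm high; bystander, origin at the centre of its underside.
- tweezers: chrome tweezers lying on the desk, 120 mm long, 6 mm high; bystander, origin at its middle.
Mind the look-alikes: they are no part of the job. Of the things shaped like the part that bears block_center, the dark wooden one is meant. There is more than one size of the pad; the one meant has the size given above.

How it is judged:
On the way:
1. the block sits upright over the post and its bushing has been poked up at least 15 mm (horizontal distance between block_hole and stand below 0.004 m and z of bush_center in the frame of block_center between 0.017 and 0.026 m and angle between block_center's own z axis and vertical below 0.06 rad and contact force between the fingers and bush below 0.1 N), for 0.2 s.
At the end, for the whole second after the job is handed in: The block sits level over the post (axis within 4 mm, tilt under 0.06 rad, underside 23 to 74 mm above the desk); the bushing stands still and upright, wide end up (tilt under 0.1 rad), on the pad with its axis within 55 mm of the pad's middle along each side (horizontal distance between block_hole and stand below 0.004 m and height (world z) of block_hole between 0.023 and 0.074 m and angle between block_center's own z axis and vertical below 0.06 rad and angle between bush_center's own z axis and vertical below 0.1 rad and z of bush_center in the frame of pad between 0.021 and 0.027 m and x of bush_center in the frame of pad between -0.055 and 0.055 m and y of bush_center in the frame of pad between -0.055 and 0.055 m and linear speed of each of bush, block below 0.02 m/s); the robot touches nothing.
It fails at once if the block pressed on the post with more than 35 N (contact force between block and stand above 35 N).
It fails at once if the bushing pressed on the post with more than 35 N (contact force between bush and stand above 35 N).
It fails at once if the cup was moved by 20 mm (distance of cup from where it was at the start of the episode above 0.02 m).
It fails at once if the dome was moved by 20 mm (distance of dome from where it was at the start of the episode above 0.02 m).
It fails at once if the tweezers were moved by 20 mm (distance of tweezers from where it was at the start of the episode above 0.02 m).
It also fails if it takes over 59 s, if anything falls off the work surface, if the arm or the gripper's body presses on something with over 40 N, if the wrist force passes 120 N, or if a joint passes its speed limit or range.

### The arm

A 6-joint arm with a two-finger parallel gripper is mounted at the origin on the work surface. World frame = base frame: x ahead of the robot, y to its left, z up, the work surface at z = 0. Lengths are in m, angles in rad, forces in N, time in s.
With the tool pointing down it reaches from about 0.3 to 0.875 m from the base axis. Payload 6.4 kg.
Tool frame: the origin (TCP) lies midway between the tips of the shut fingers; the grasp point (between the pads) lies 19 mm behind it (ctrl.hold_point_z is the distance from the TCP to the grasp point, in m); z points along the fingers, y is the line along which they close (so a half turn about z gives the same grasp; the last joint's range is limited). The gripper opens to 85 mm and grips with 20 to 120 N. Pads are 22 mm wide; open, the fingers measure 114 mm over their backs; the gripper's body (76 mm by 85 mm) begins 54 mm behind the grasp point. The pads swing forward as they close: fully open they stand 13 mm farther back than shut.
Start: joints at [-1.456, 0.181, 1.607, -0, 1.354, -0.206], TCP at [0.181, -0.546, 0.231] pointing down, gripper open.
Joint ranges: [-2.99, 2.99], [-0.89, 2.07], [0.3, 2.58], [-1.14, 4.28], [0, 2.63], [-3.12, 3.12]. Speed limits (rad/s): [2.57, 2.57, 3.01, 3.14, 3.14, 3.14].

### API

Orientations are given as a unit quaternion [w, x, y, z].
In Python, from bench import ctrl gives the robot as it stands.
- The arm moves only by the tool carry_out, never from a script. Its argument "plan" is text: rows parted by semicolons, each of 6 numbers parted by spaces: the shift along the tool's x, y, z as a fraction of full scale, then the turn, a rotation vector about the tool's x, y, z as a fraction of full scale. A call has exactly 8 rows; each row shifts and turns the commanded pose from where the row before left it, along the tool's axes as they then stand; what a row does not reach is not made up. Full scale, the value 1, is 40 mm for a shift and 0.1 rad for a turn. A row lasts 1/12 s, in which the tool goes at most 41.7 mm and 7.16 degrees, less where a joint would pass 70% of its speed; a pose out of reach is approached as far as the arm can. A call with a number of a shift or a turn outside -1 to 1 is refused whole. A call with a gripper value outside its range is refused whole. "claw" is the gripper's target within -1 to 1 (shut at 1, half-way at 0, fully open at -1), set as the call begins (left out, the last holds). The fingers move at their own pace and stop on an object; the grip force is fixed at half the most. Time passes only in rows, so rows that do not move let the fingers close, or fill a call up. It gives the time, the measured TCP pose, the force, the opening and the grip force at its end, in the units of the state.
- ctrl.get_obs(): the state, without advancing time (a new reading comes with each control period).
- ctrl.camera(name): name is "scene" or "top" or "wrist"; returns a dict with "pixels" (384x512x3 uint8, red, green, blue), "mtx" (3x3 intrinsics, pixels), "R" (3x3) and "t" (3): a world point X has camera coordinates R X + t. Camera axes: x right, y down, z forward; pixel columns grow to the right and rows downward; lengths in m; the calibration is good to about 2 mm. The wrist camera is an equidistant fisheye: a pixel r from the principal point sees the ray r / f radians off the axis. A picture is of the moment at which its call begins. There is no depth.
- ctrl.hand_in(): hands the job in; it is judged then, once.
The state is a dict: "time_s": time; "q": joint angles; "dq": joint speeds; "joint_efforts": joint torques, N m; "eef_pos": TCP position; "eef_rot": TCP orientation; "wrist_force": force on the tool from outside, world axes, zero at the start; "torque": the same for the moment, N m; "opening": opening from 0.0 (shut) to 1.0 (fully open); "grasp_force": force on a finger pad.
Only numpy, scipy, OpenCV 4.12 (cv2) and the standard library are available. Lean on these libraries where they do the work, as an engineer would, in place of code of your own. Each camera call takes 0.05 s, during which the arm holds its last target. There are 200 camera calls.

## Working session

There is one attempt and no reset: what is moved stays moved. The work goes in short steps, Python scripts to look and compute and a tool call to move; the robot and the scene stay as the last step left them, time stands still between calls to the robot, and variables do not carry over. Pictures are saved under pics/ and viewed, at most 10 in all, crops included, and the job is handed in when it is done.

Besides the shell and the picture viewer there is one more tool, called after "Emit:" as name(argument=value, ...) on one line, values as JSON. carry_out: Moves the arm, as the interface text tells. Shift numbers are shares of 40 mm and turn numbers shares of 0.1 rad, none past 1 either way. Its arguments: {"type":"object","properties":{"plan":{"type":"string"},"claw":{"type":"number"}},"required":["plan"]}

```bash
mkdir -p pics; ls
cat > h.py <<'E'
import numpy as np, cv2, json
from bench import ctrl
def snap(n,f):
    c=ctrl.camera(n); cv2.imwrite(f'pics/{f}.png',np.ascontiguousarray(c['pixels'][:,:,::-1])); 
    np.savez(f'pics/{f}.npz',mtx=c['mtx'],R=c['R'],t=c['t'],px=c['pixels']); return c
def load(f): return dict(np.load(f'pics/{f}.npz'))
def ray(c,u,v,fish=False):
    K=np.array(c['mtx']);x=(u-K[0,2])/K[0,0];y=(v-K[1,2])/K[1,1]
    if fish:
        r=np.hypot(x,y); d=np.array([x/r*np.sin(r),y/r*np.sin(r),np.cos(r)]) if r>0 else np.array([0,0,1.])
    else: d=np.array([x,y,1.])
    R=np.array(c['R']);return -R.T@np.array(c['t']).ravel(), R.T@d
def atz(c,u,v,z,fish=False):
    o,d=ray(c,u,v,fish); return o+d*(z-o[2])/d[2]
def proj(c,X,fish=False):
    p=np.array(c['R'])@np.array(X)+np.array(c['t']).ravel();K=np.array(c['mtx'])
    if fish:
        th=np.arctan2(np.hypot(p[0],p[1]),p[2]);q=p[:2]/np.hypot(p[0],p[1])*th
    else: q=p[:2]/p[2]
    return np.array([K[0,0]*q[0]+K[0,2],K[1,1]*q[1]+K[1,2]])
E
python3 - <<'E'
from h import *
for n in ['scene','top','wrist']:
    c=snap(n,n+'0')
    print(n,-np.array(c['R']).T@np.array(c['t']).ravel(),np.array(c['mtx']).round(1).tolist())
print(ctrl.get_obs())
E
```

```text
pics
scene [0.97676868 0.63723082 0.80579172] [[453.0, 0.0, 254.8], [0.0, 453.0, 189.8], [0.0, 0.0, 1.0]]
top [0.35090038 0.03915623 0.91178972] [[365.8, 0.0, 263.0], [0.0, 365.8, 197.9], [0.0, 0.0, 1.0]]
wrist [ 0.24799398 -0.52230306  0.37249594] [[297.3, 0.0, 255.3], [0.0, 297.3, 187.2], [0.0, 0.0, 1.0]]
{'time_s': 0.15, 'q': array([-1.45628128e+00,  1.81390695e-01,  1.60777435e+00,  1.93242777e-05,
        1.35381905e+00, -2.06299812e-01]), 'dq': array([-0.00071472, -0.00232358, -0.00256772,  0.0008791 , -0.00206223,
        0.0007246 ]), 'joint_efforts': array([ 9.80577242e-04, -4.45263183e+01, -3.51688349e+01, -2.92486975e-04,
        5.85727394e-03,  1.66814232e-05]), 'eef_pos': array([ 0.18129311, -0.54522133,  0.23058161]), 'eef_rot': array([-6.94554647e-04,  9.87162385e-01,  1.59718321e-01,  4.13412440e-05]), 'wrist_force': array([0.45617888, 1.32263837, 0.39839456]), 'torque': array([ 0.01299359,  0.01261967, -0.01190976]), 'grasp_force': 0.0, 'opening': 1.0012632086511697}
```

View pics/top0.png

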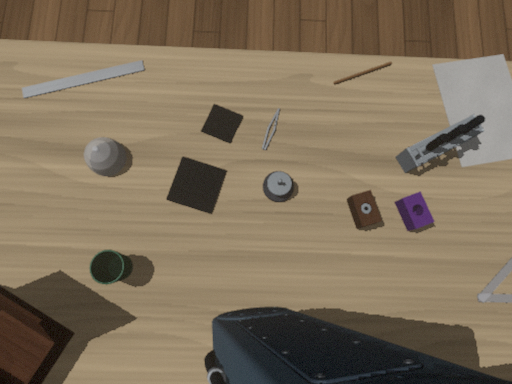

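View pics/scene0.png

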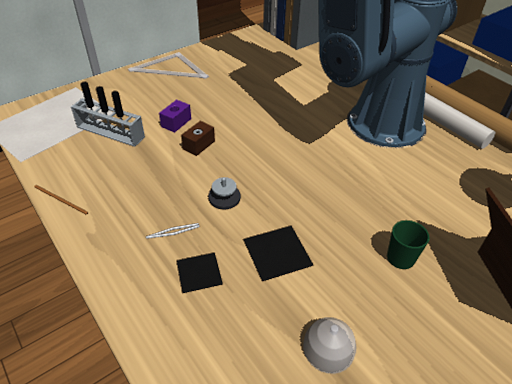

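The top view shows the walnut block at about (365,210), a purple look-alike at (414,211), the stand at (279,185) and the large pad at (197,185). The small pad is at (222,124), the tweezers at (272,130), the dome at (102,155) and the cup at (110,267). Next I'll enlarge the block and stand.

Run:
```python
from h import *
t=load('top0')['px'][:,:,::-1]; s=load('scene0')['px'][:,:,::-1]
a=cv2.resize(t[150:240,255:395],None,fx=5.7,fy=5.7,interpolation=cv2.INTER_CUBIC)[:300*2]
a1=cv2.resize(t[165:207,259:299],(390,410),interpolation=cv2.INTER_CUBIC)
a2=cv2.resize(t[185:235,340:390],(400,400),interpolation=cv2.INTER_CUBIC)
canvas=np.zeros((600,800,3),np.uint8)
canvas[:300,:300]=cv2.resize(t[165:205,259:299],(300,300),interpolation=cv2.INTER_CUBIC)
canvas[:300,300:600]=cv2.resize(t[185:235,340:390],(300,300),interpolation=cv2.INTER_CUBIC)
canvas[300:,:300]=cv2.resize(s[172:212,204:244],(300,300),interpolation=cv2.INTER_CUBIC)
canvas[300:,300:600]=cv2.resize(s[115:165,172:222],(300,300),interpolation=cv2.INTER_CUBIC)
cv2.imwrite('pics/c1.png',canvas)
c=load('top0')
# pad
g=cv2.cvtColor(t,cv2.COLOR_BGR2GRAY)
m=(g<45).astype(np.uint8)
n,l,st,ce=cv2.connectedComponentsWithStats(m)
for i in range(1,n):
    if 200<st[i,4]<5000: print('dark',st[i],ce[i].round(1))
i=l[185,197]; 
if i:
    r=cv2.minAreaRect(np.argwhere(l==i)[:,::-1].astype(np.float32)); b=cv2.boxPoints(r)
    P=np.array([atz(c,u,v,.005) for u,v in b]); print('pad',P.round(4).tolist(),P.mean(0))
for nm,(u,v),z in [('stand',(279,186),.012),('block',(365,208.),.05),('tweez',(272,130),0),('purple',(413,206),.05)]: print(nm,atz(c,u,v,z))
```

```text
dark [202 105  39  37 562] [221.7 124.3]
dark [426 116  58  35 486] [454.5 133. ]
dark [ 167  158   59   55 1700] [196.9 184.7]
dark [ 91 252  31  30 674] [105.5 266.8]
dark [   0  287   74   97 1985] [ 38.5 331.6]
dark [  0 367  25  17 236] [  8.5 377.6]
pad [[0.5203, 0.2547, 0.005], [0.6346, 0.2245, 0.005], [0.598, 0.1121, 0.005], [0.4851, 0.1449, 0.005]] [0.55950961 0.18402552 0.005     ]
stand [ 0.56080218 -0.02593883  0.012     ]
block [ 0.50423602 -0.23183033  0.05      ]
tweez [ 0.71467588 -0.00582773  0.        ]
purple [ 0.51272291 -0.34951432  0.05      ]
```

View pics/c1.png

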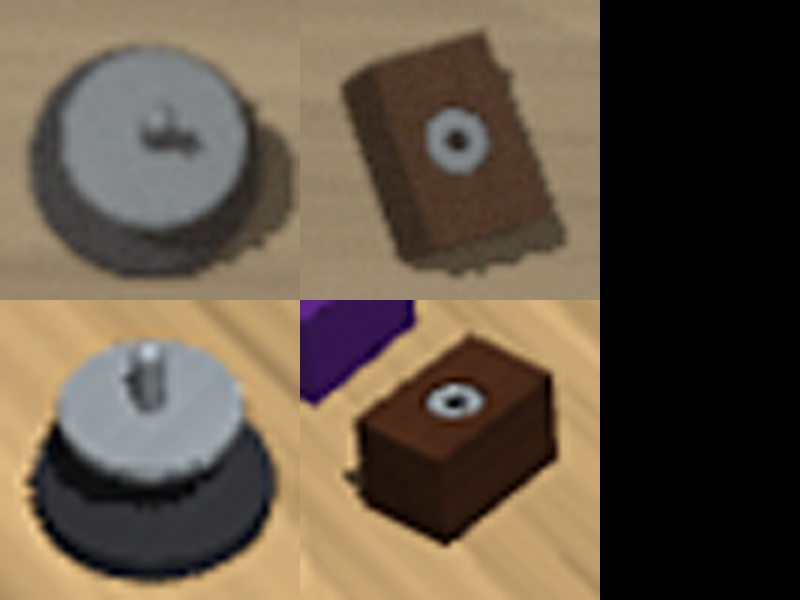

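The crop shows the collar centre at top (279.2,182.9) and scene (223.5,186.2), with the pin tip at top (279.4,179.4). The block's top corners are clear, with the bushing at (365.7,207.8). I'll triangulate these.

Run:
```python
from h import *
T=load('top0');S=load('scene0')
def tri(p,q):
    o1,d1=ray(T,*p);o2,d2=ray(S,*q);d1/=np.linalg.norm(d1);d2/=np.linalg.norm(d2)
    A=np.c_[d1,-d2];x=np.linalg.lstsq(A,o2-o1,rcond=None)[0]
    a,b=o1+d1*x[0],o2+d2*x[1];return (a+b)/2,np.linalg.norm(a-b)
f=lambda x,y,s,ox,oy:(x/s-.5+ox,y/s-.5+oy)
print('collar',tri(f(155,138,7.5,259,165),f(150,110,7.5,204,172)))
print('tip',tri(f(157,110,7.5,259,165),f(148,43,7.5,204,172)))
print('base12',atz(T,*f(150,160,7.5,259,165),.012),atz(S,*f(152,180,7.5,204,172),.012))
print('bush',tri(f(157,140,6,340,185),f(155,101,6,172,115)))
C=np.array([atz(T,*f(x,y,6,340,185),.05) for x,y in [(75,68),(185,33),(252,215),(132,250)]])
print(C.round(4),C.mean(0)); 
for i in range(4):
    d=C[(i+1)%4]-C[i];print(np.linalg.norm(d),np.degrees(np.arctan2(d[1],d[0])))
C=np.array([atz(S,*f(x,y,6,172,115),.05) for x,y in [(172,35),(250,75),(140,158),(60,118)]])
print(C.round(4),C.mean(0)); 
for i in range(4):
    d=C[(i+1)%4]-C[i];print(np.linalg.norm(d),np.degrees(np.arctan2(d[1],d[0])))
from scipy.spatial.transform import Rotation as Ro
q=ctrl.get_obs()['eef_rot'];print(Ro.from_quat(q[[1,2,3,0]]).as_matrix().round(3))
```

```text
collar (array([ 0.56203506, -0.02412642,  0.0398629 ]), np.float64(0.00022585494839480057))
tip (array([ 0.56322002, -0.02210962,  0.07175727]), np.float64(0.0007525114203904311))
base12 [ 0.56119342 -0.02466566  0.012     ] [ 0.56451798 -0.02066991  0.012     ]
bush (array([ 0.5052951, -0.2343881,  0.0477112]), np.float64(0.000522374246622488))
[[ 0.5332 -0.2009  0.05  ]
 [ 0.5492 -0.2463  0.05  ]
 [ 0.4754 -0.2709  0.05  ]
 [ 0.4599 -0.2221  0.05  ]] [ 0.50443346 -0.23504108  0.05      ]
0.048098842719485085 -70.64735472366017
0.07776206281035251 -161.5233497174576
0.05121470173824989 107.56631330204983
0.07627665679727336 16.136131642827458
[[ 0.4744 -0.2699  0.05  ]
 [ 0.4616 -0.2234  0.05  ]
 [ 0.5336 -0.2011  0.05  ]
 [ 0.5478 -0.246   0.05  ]] [ 0.50432492 -0.23510504  0.05      ]
0.048202876139010094 105.39680799576779
0.07539736658030512 17.252975173406494
0.04716160695632663 -72.45965869292208
0.07720191541213942 -161.99255081682026
[[ 0.949  0.315 -0.   ]
 [ 0.315 -0.949  0.001]
 [ 0.    -0.001 -1.   ]]
```

Emit:
carry_out(plan=".84 -.4 .06 0 0 0;.84 -.4 .06 0 0 0;.84 -.4 .06 0 0 0;.84 -.4 .06 0 0 0;.84 -.4 .06 0 0 0;.84 -.4 .06 0 0 0;.84 -.4 .06 0 0 0;.84 -.4 .06 0 0 0", claw=-1)

```text
time_s: 0.82
eef_pos: [0.397, -0.3379, 0.2119]
eef_rot: [-0.0, 0.987, 0.16, -0.0]
wrist_force: [0.2, 0.2, -1.2]
opening: 0.995
grasp_force: 0.0
```

Emit:
carry_out(plan=".84 -.4 .06 0 0 0;.84 -.4 .06 0 0 0;.84 -.4 .06 0 0 0;.7 -.3 .06 0 0 0;0 0 0 0 0 0;0 0 0 0 0 0;0 0 0 0 0 0;0 0 0 0 0 0")

```text
time_s: 1.48
eef_pos: [0.4987, -0.2426, 0.2024]
eef_rot: [0.0, 0.987, 0.159, -0.0]
wrist_force: [-0.2, -0.4, -0.1]
opening: 0.999
grasp_force: 0.0
```

Run:
```python
from h import *
c=snap('wrist','w1');print(ctrl.get_obs()['eef_pos'],-c['R'].T@c['t'],c['R'].round(3).tolist())
print(proj(c,[.5046,-.235,.046],True),proj(c,[.5046,-.235,.0],True))
```

```text
[ 0.49860767 -0.24282142  0.20246807] [ 0.56547752 -0.21960548  0.34435978] [[0.314, -0.95, -0.001], [-0.913, -0.302, 0.274], [-0.261, -0.086, -0.962]]
[251.03954605 166.0859581 ] [251.60151757 158.05720964]
```

View pics/w1.png

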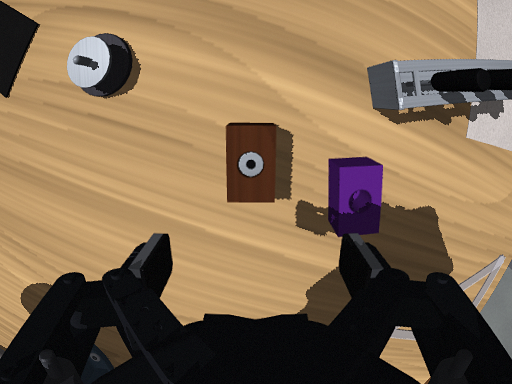

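The wrist view shows the block upright in the image at (251,163), with its bushing ring at (251,164), which agrees with the prediction. The stand is at (95,63) and the fingers are clear. I'll measure the ring and the block edges.

```bash
cat >> h.py <<'E'
def rings(c,u,v,r):
    g=c['px'].max(2).astype(int); s=c['px'].max(2).astype(int)-c['px'].min(2)
    u,v=int(u),int(v);m=np.zeros(g.shape,np.uint8);m[v-r:v+r,u-r:u+r]=((g>110)&(s<35))[v-r:v+r,u-r:u+r]
    n,l,st,ce=cv2.connectedComponentsWithStats(m);i=1+np.argmax(st[1:,4])
    cn=max(cv2.findContours((l==i).astype(np.uint8),cv2.RETR_EXTERNAL,cv2.CHAIN_APPROX_NONE)[0],key=cv2.contourArea)
    return cv2.fitEllipse(cn),st[i]
E
python3 - <<'E'
from h import *
from scipy.spatial.transform import Rotation as Ro
c=load('w1');o=ctrl.get_obs();M=Ro.from_quat(o['eef_rot'][[1,2,3,0]]).as_matrix()
e,st=rings(c,251,164,20);print(e,st)
b=atz(c,*e[0],.046,True);print('bush',b,'in tool',M.T@(b-o['eef_pos']))
px=c['px'].astype(int);m=((px[:,:,0]>1.6*px[:,:,2])&(px.max(2)<125)).astype(np.uint8);m[:110]=0;m[215:]=0;m[:,:215]=0;m[:,300:]=0
n,l,s2,ce=cv2.connectedComponentsWithStats(m);i=1+np.argmax(s2[1:,4]);print(s2[i])
# edge columns per row
for v in (130,145,175,195):
    w=np.where(l[v]==i)[0];print(v,w.min(),w.max(),atz(c,w.min()-.5,v,.05,True)[:2],px[v,222:230].max(1),px[v,272:282].max(1))
e,st=rings(c,90,62,40);print(e,st)
for z in (.04,.045): print('collar',atz(c,*e[0],z,True))
E
```

```text
((250.57200622558594, 163.8090362548828), (22.827192306518555, 23.43763542175293), 87.60926818847656) [239 152  24  24 375]
bush [ 0.50671442 -0.23380578  0.046     ] in tool [ 0.01057692 -0.00601529  0.15646471]
[ 226  123   68   79 4478]
130 226 286 [ 0.5323871 -0.1993217] [182 182 183 167  95  71  74  70] [70 69 69 68 72 75 75 74 75 72]
145 226 293 [ 0.51798386 -0.20381682] [192 194 196 208  79  71  74  71] [76 74 68 69 74 79 79 77 80 78]
175 227 289 [ 0.48876535 -0.2138501 ] [192 192 194 193 137  64  74  72] [76 75 75 75 75 77 77 79 77 76]
195 227 290 [ 0.46826831 -0.22003208] [200 200 202 204 200  62  71  70] [78 76 75 77 77 76 77 77 74 76]
((87.76039123535156, 61.47796630859375), (40.28291702270508, 51.8170280456543), 20.27696990966797) [  67   36   43   52 1524]
collar [ 0.5632317  -0.02233806  0.04      ]
collar [ 0.5632686  -0.02557876  0.045     ]
```

Emit:
carry_out(plan=".26 -.15 .5 0 0 0;0 0 .9 0 0 0;0 0 .9 0 0 0;0 0 .9 0 0 0;0 0 .8 0 0 0;0 0 .5 0 0 0;0 0 .3 0 0 0;0 0 0 0 0 0")

```text
time_s: 2.2
eef_pos: [0.5051, -0.2326, 0.0079]
eef_rot: [-0.002, 0.987, 0.159, -0.002]
wrist_force: [-0.8, 1.0, -0.4]
opening: 1.005
grasp_force: 0.0
```

Emit:
carry_out(plan="0 0 0 0 0 0;0 0 0 0 0 0;0 0 0 0 0 0;0 0 0 0 0 0;0 0 0 0 0 0;0 0 0 0 0 0;0 0 0 0 0 0;0 0 0 0 0 0", claw=1)

```text
time_s: 2.87
eef_pos: [0.5089, -0.2343, 0.0127]
eef_rot: [0.002, 0.987, 0.16, 0.001]
wrist_force: [-0.5, -1.2, 7.4]
opening: 0.578
grasp_force: 63.4
```

Emit:
carry_out(plan="0 0 -.5 0 0 0;0 0 -.8 0 0 0;0 0 -.8 0 0 0;0 -.2 -.6 0 0 0;0 -.7 -.1 0 0 0;.2 -.8 0 0 0 0;.2 -.8 0 0 0 0;.2 -.8 0 0 0 0")

```text
time_s: 3.53
eef_pos: [0.4878, -0.0987, 0.1229]
eef_rot: [0.0, 0.987, 0.159, 0.0]
wrist_force: [0.2, 0.2, -2.8]
opening: 0.578
grasp_force: 63.8
```

Emit:
carry_out(plan=".1 -.8 0 0 0 0;0 -.4 0 0 0 0;0 -.08 0 0 0 0;0 0 0 0 0 0;0 0 0 0 0 0;0 0 0 0 0 0;0 0 0 0 0 0;0 0 0 0 0 0")

```text
time_s: 4.2
eef_pos: [0.4764, -0.0512, 0.1225]
eef_rot: [0.0, 0.987, 0.159, 0.0]
wrist_force: [-0.1, -0.6, -2.8]
opening: 0.58
grasp_force: 63.6
```

Run:
```python
from h import *
c=snap('wrist','w2');print(ctrl.get_obs())
print(proj(c,[.5628,-.0235,.042],True),proj(c,[.5628,-.0235,.068],True))
```

```text
{'time_s': 4.25, 'q': array([-3.55170215e-01,  9.94542254e-02,  1.93861614e+00, -6.01580724e-05,
        1.10354688e+00,  8.96095623e-01]), 'dq': array([ 0.00478917, -0.00271225,  0.00372751, -0.00125397,  0.0022405 ,
       -0.00019791]), 'joint_efforts': array([ 2.48902710e-02, -3.72986305e+01, -3.20007420e+01, -5.46249721e-03,
        4.69473627e-03, -3.31238822e-03]), 'eef_pos': array([ 0.47631145, -0.05103996,  0.12244158]), 'eef_rot': array([ 1.73176610e-05,  9.87262501e-01,  1.59099821e-01, -2.39253627e-05]), 'wrist_force': array([ 0.38462476,  0.32336122, -2.769185  ]), 'torque': array([-0.00230545,  0.01332986, -0.00990731]), 'grasp_force': 63.63268540240824, 'opening': 0.5780516411234492}
[257.67699121  77.81640226] [257.98469883  74.2820724 ]
```

View pics/w2.png

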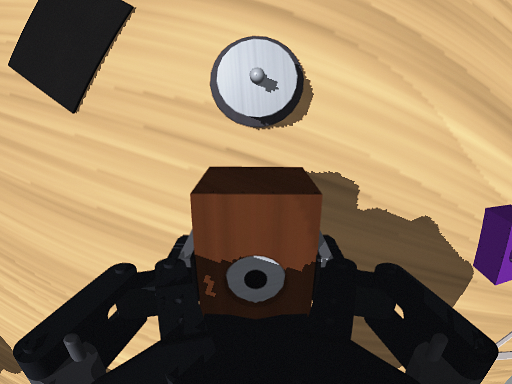

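The wrist view shows the block held straight, with the ring at (256,279) and top edges at x = 191 and 321. The collar is centred at (258,77) and the pin tip is at (257,74). I'll work out the offset.

Run:
```python
from h import *
from scipy.spatial.transform import Rotation as Ro
c=load('w2');o=ctrl.get_obs();M=Ro.from_quat(o['eef_rot'][[1,2,3,0]]).as_matrix();p=o['eef_pos']
tl=lambda X:(M.T@(X-p)*1000).round(2)
px=c['px']
e,st=rings(c,258,78,55);print(e,st)
th=np.linspace(0,2*np.pi,60);a=np.radians(e[2]);
E_=[(e[0][0]+e[1][0]/2*np.cos(t)*np.cos(a)-e[1][1]/2*np.sin(t)*np.sin(a),e[0][1]+e[1][0]/2*np.cos(t)*np.sin(a)+e[1][1]/2*np.sin(t)*np.cos(a)) for t in th]
for z in (.03,.035,.04,.045,.05):
    P=np.array([atz(c,u,v,z,True)[:2] for u,v in E_]);(ce,r)=cv2.minEnclosingCircle(P.astype(np.float32))
    cc=P[:-1].mean(0);print(z,cc,np.linalg.norm(P-cc,axis=1).mean()*2, tl(np.r_[cc,z]))
for z in (.066,.071): print('pin',tl(atz(c,257.3,74.5,z,True)))
# ring: outer/inner hole
g=px.max(2).astype(int);s=g-px.min(2)
m=np.zeros(g.shape,np.uint8);R=np.s_[250:310,220:295];m[R]=(s<25)[R]&(g[R]>40)
cn=max(cv2.findContours(m,cv2.RETR_EXTERNAL,cv2.CHAIN_APPROX_NONE)[0],key=cv2.contourArea)
e2=cv2.fitEllipse(cv2.convexHull(cn));print(e2)
zt=p[2]-.0127+.046
print('ring',tl(atz(c,*e2[0],zt,True)))
for v in (215,230,245):
    row=px[v].astype(int);w=row[:,0]-row[:,2];ii=np.where(w[150:360]>25)[0]+150
    print(v,tl(atz(c,191,v,zt+.004,True)),tl(atz(c,321,v,zt+.004,True)),row[186:196,0],row[316:326,0])
```

```text
((256.2908935546875, 77.5035171508789), (77.31272888183594, 79.79020690917969), 88.38232421875) [ 216   39   82   78 4725]
0.03 [ 0.56418333 -0.0220191 ] 0.0619889042786789 [9.254e+01 5.000e-02 9.244e+01]
0.035 [ 0.56373385 -0.02215102] 0.06066713494368044 [9.208e+01 3.000e-02 8.744e+01]
0.04 [ 0.56328436 -0.02228294] 0.05934536560868195 [9.161e+01 2.000e-02 8.244e+01]
0.045 [ 0.56283488 -0.02241486] 0.05802359627368348 [91.14  0.   77.44]
0.05 [ 0.5623854  -0.02254677] 0.056701826938685 [ 9.067e+01 -1.000e-02  7.244e+01]
pin [90.82  0.59 56.44]
pin [90.31  0.56 51.44]
((255.20785522460938, 278.1509094238281), (46.45024871826172, 58.647789001464844), 89.96310424804688)
ring [ -1.19  -0.81 -33.3 ]
215 [ 29.68 -25.42 -37.3 ] [ 29.63  24.48 -37.3 ] [236 235 234 234 238 169  87  92  94  94] [87 87 87 88 89 95 94 94 97 97]
230 [ 23.36 -25.91 -37.3 ] [ 23.31  24.97 -37.3 ] [230 229 229 231 232 150  89  92  93  94] [ 84  86  88  72  91 104 104 103 102 102]
245 [ 16.74 -26.47 -37.3 ] [ 16.68  25.53 -37.3 ] [84 84 83 83 82 84 84 88 93 92] [88 89 61 53 54 64 88 85 85 84]
```

Emit:
carry_out(plan=".4 .025 0 0 0 0;.7 0 0 0 0 0;.7 0 0 0 0 0;.4 0 0 0 0 0;.12 0 0 0 0 0;0 0 .3 0 0 0;0 0 .3 0 0 0;0 0 .1 0 0 0")

```text
time_s: 4.92
eef_pos: [0.5615, -0.0218, 0.0912]
eef_rot: [-0.001, 0.987, 0.159, -0.003]
wrist_force: [-0.8, -0.1, -4.0]
opening: 0.576
grasp_force: 63.6
```

Emit:
carry_out(plan="0 0 0 0 0 0;0 0 0 0 0 0;0 0 .025 0 0 0;0 0 .025 0 0 0;0 0 .025 0 0 0;0 0 .025 0 0 0;0 0 .025 0 0 0;0 0 0 0 0 0")

```text
time_s: 5.58
eef_pos: [0.5644, -0.0219, 0.0894]
eef_rot: [-0.0, 0.987, 0.16, -0.0]
wrist_force: [-0.2, 0.3, -2.9]
opening: 0.578
grasp_force: 63.5
```

Emit:
carry_out(plan="0 .02 0 0 0 0;0 0 .02 0 0 0;0 0 .02 0 0 0;0 0 .02 0 0 0;0 0 .02 0 0 0;0 0 .02 0 0 0;0 0 .02 0 0 0;0 0 .02 0 0 0")

```text
time_s: 6.25
eef_pos: [0.5648, -0.0226, 0.0838]
eef_rot: [-0.0, 0.987, 0.16, -0.0]
wrist_force: [0.6, -0.3, -3.8]
opening: 0.58
grasp_force: 63.5
```

Run:
```python
from h import *
T=snap('top','t3');S=snap('scene','s3');print(ctrl.get_obs()['eef_pos'],ctrl.get_obs()['wrist_force'])
cv=np.zeros((600,800,3),np.uint8)
a,b=[proj(c,[.564,-.022,.06]).astype(int) for c in(T,S)];print(a,b)
cv[:400,:400]=cv2.resize(T['pixels'][a[1]-30:a[1]+30,a[0]-30:a[0]+30,::-1],(400,400),interpolation=cv2.INTER_CUBIC)
cv[:400,400:]=cv2.resize(S['pixels'][b[1]-30:b[1]+30,b[0]-30:b[0]+30,::-1],(400,400),interpolation=cv2.INTER_CUBIC)
cv2.imwrite('pics/c3.png',cv)
```

```text
[ 0.56463739 -0.02265021  0.08369235] [ 0.35408265  0.05693505 -3.03675364]
[278 180] [222 180]
```

View pics/c3.png

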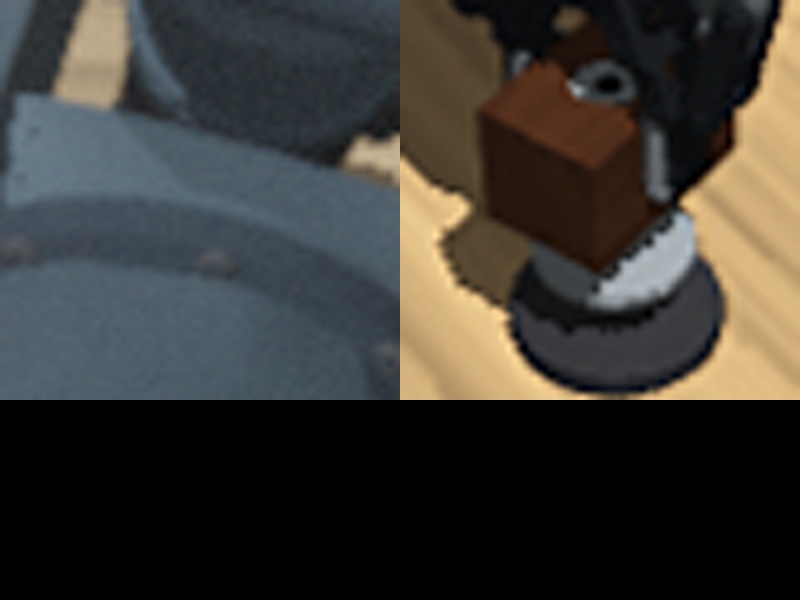

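The arm hides the stand in the top view. The scene crop shows the block level above the collar, with its ring at scene pixel (222.5,162). I'll compare that with the collar in the same camera.

Run:
```python
from h import *
S=load('s3')
a=atz(S,222.5,162,.117)
for z in (.038,.041,.045): 
    d=atz(S,223.5,186.2,z)-a; print(z,(d[:2]*1000).round(1), 'tool',(.949*d[0]+.315*d[1])*1e3,(.315*d[0]-.949*d[1])*1e3)
```

```text
0.038 [-0.5 -1.3] tool -0.9172690538677475 1.0220081331490272
0.041 [1.1 1.3] tool 1.440063519850877 -0.9238746872378713
0.045 [3.2 4.8] tool 4.583173618142716 -3.5183851144203677
```

Emit:
carry_out(plan="0 0 .015 0 0 0;0 0 .015 0 0 0;0 0 .015 0 0 0;0 0 .015 0 0 0;0 0 .015 0 0 0;0 0 .015 0 0 0;0 0 .01 0 0 0;0 0 0 0 0 0")

```text
time_s: 7.02
eef_pos: [0.5647, -0.0227, 0.0798]
eef_rot: [-0.0, 0.987, 0.16, -0.0]
wrist_force: [0.8, -0.9, -2.7]
opening: 0.58
grasp_force: 63.5
```

Emit:
carry_out(plan="0 0 .015 0 0 0;0 0 .015 0 0 0;0 0 .015 0 0 0;0 0 .015 0 0 0;0 0 .015 0 0 0;0 0 .015 0 0 0;0 0 .01 0 0 0;0 0 0 0 0 0")

```text
time_s: 7.68
eef_pos: [0.5647, -0.0226, 0.0757]
eef_rot: [-0.0, 0.987, 0.16, -0.0]
wrist_force: [1.1, 0.1, -2.7]
opening: 0.579
grasp_force: 63.5
```

Emit:
carry_out(plan="0 0 .015 0 0 0;0 0 .015 0 0 0;0 0 .015 0 0 0;0 0 .015 0 0 0;0 0 .01 0 0 0;0 0 .01 0 0 0;0 0 0 0 0 0;0 0 0 0 0 0")

```text
time_s: 8.35
eef_pos: [0.5651, -0.0228, 0.0731]
eef_rot: [0.0, 0.987, 0.16, 0.0]
wrist_force: [-0.6, 0.5, 0.2]
opening: 0.58
grasp_force: 63.8
```

Emit:
carry_out(plan="0 0 .01 0 0 0;0 0 .01 0 0 0;0 0 .01 0 0 0;0 0 0 0 0 0;0 0 0 0 0 0;0 0 0 0 0 0;0 0 0 0 0 0;0 0 0 0 0 0")

```text
time_s: 9.02
eef_pos: [0.5657, -0.023, 0.0727]
eef_rot: [0.001, 0.987, 0.16, 0.001]
wrist_force: [-2.0, -0.7, 7.0]
opening: 0.575
grasp_force: 64.7
```

Emit:
carry_out(plan="0 0 .01 0 0 0;0 0 .01 0 0 0;0 0 0 0 0 0;0 0 0 0 0 0;0 0 0 0 0 0;0 0 0 0 0 0;0 0 0 0 0 0;0 0 0 0 0 0")

```text
time_s: 9.68
eef_pos: [0.5664, -0.0229, 0.072]
eef_rot: [0.001, 0.987, 0.16, 0.002]
wrist_force: [1.1, 0.7, 5.1]
opening: 0.578
grasp_force: 64.7
```

```bash
cat >> h.py <<'E'
def held(f):
    c=snap('wrist',f);px=c['pixels'];g=px.max(2).astype(int);s=g-px.min(2)
    m=np.zeros(g.shape,np.uint8);R=np.s_[225:330,205:305];m[R]=(s<25)[R]&(g[R]>40)
    cn=max(cv2.findContours(m,cv2.RETR_EXTERNAL,cv2.CHAIN_APPROX_NONE)[0],key=cv2.contourArea)
    r=px[:,256,0].astype(int)-px[:,256,2]
    o=ctrl.get_obs();print(cv2.fitEllipse(cv2.convexHull(cn)),o['eef_pos'],o['wrist_force'],o['torque'])
    print('col256 rows160-215',r[160:215].tolist());print('row215',px[215,184:196,0].tolist(),px[215,314:328,0].tolist())
E
python3 - <<'E'
from h import *
c=load('w2')['px'];print((c[160:215,256,0].astype(int)-c[160:215,256,2]).tolist(),c[215,184:196,0].tolist(),c[215,314:328,0].tolist())
held('w4')
E
```

```text
[87, 87, 92, 91, 94, 94, 93, 18, 23, 22, 24, 26, 28, 28, 26, 25, 26, 26, 24, 25, 25, 24, 27, 26, 27, 24, 27, 26, 27, 30, 28, 27, 27, 34, 54, 69, 71, 68, 68, 68, 67, 68, 66, 67, 67, 69, 67, 66, 68, 67, 67, 67, 67, 67, 68] [237, 236, 236, 235, 234, 234, 238, 169, 87, 92, 94, 94] [87, 87, 87, 87, 87, 88, 89, 95, 94, 94, 97, 97, 96, 98]
((255.3388214111328, 278.49847412109375), (47.09465408325195, 59.22487258911133), 89.56454467773438) [ 0.56639393 -0.02291397  0.07196406] [0.58008582 0.23092579 4.83679693] [ 0.05930047 -0.18807791 -0.0318093 ]
col256 rows160-215 [-3, -4, -3, -2, -4, -7, -2, 29, 23, 23, 22, 25, 26, 24, 24, 27, 26, 23, 24, 27, 24, 26, 27, 28, 28, 25, 25, 26, 25, 28, 26, 25, 26, 31, 54, 68, 67, 66, 67, 67, 65, 65, 67, 66, 67, 66, 67, 65, 66, 66, 66, 65, 66, 66, 66]
row215 [236, 235, 237, 236, 237, 238, 245, 175, 84, 90, 92, 91] [87, 86, 85, 87, 83, 85, 88, 94, 96, 97, 98, 95, 99, 98]
```

Emit:
carry_out(plan="-.03 0 .02 0 0 0;0 0 .025 0 0 0;0 0 .025 0 0 0;0 0 .025 0 0 0;0 0 .025 0 0 0;0 0 0 0 0 0;0 0 0 0 0 0;0 0 0 0 0 0")

```text
time_s: 10.4
eef_pos: [0.5645, -0.0232, 0.0665]
eef_rot: [0.0, 0.987, 0.16, 0.001]
wrist_force: [1.5, 0.9, 4.6]
opening: 0.575
grasp_force: 64.6
```

Emit:
carry_out(plan="0 0 .025 0 0 0;0 0 .025 0 0 0;0 0 .025 0 0 0;0 0 .025 0 0 0;0 0 .025 0 0 0;0 0 0 0 0 0;0 0 0 0 0 0;0 0 0 0 0 0")

```text
time_s: 11.07
eef_pos: [0.5636, -0.0231, 0.0611]
eef_rot: [0.0, 0.987, 0.16, -0.0]
wrist_force: [0.4, 0.4, 4.4]
opening: 0.578
grasp_force: 64.8
```

Run:
```python
from h import *
held('w5')
```

```text
((254.46726989746094, 287.10308837890625), (63.73540115356445, 65.71286010742188), 69.72874450683594) [ 0.56356572 -0.02312593  0.06103497] [-0.28942244  0.06378868  5.27083071] [-0.00784489  0.0824168  -0.01382874]
col256 rows160-215 [-7, -8, -5, -5, -4, -6, -1, 27, 24, 22, 20, 23, 25, 24, 23, 24, 24, 22, 23, 25, 27, 25, 26, 29, 24, 24, 25, 26, 28, 25, 27, 26, 26, 33, 53, 69, 67, 66, 66, 66, 64, 66, 66, 65, 64, 66, 67, 65, 65, 65, 65, 66, 65, 64, 66]
row215 [236, 236, 236, 236, 235, 236, 242, 171, 83, 88, 90, 91] [85, 84, 84, 83, 84, 83, 88, 94, 96, 96, 98, 99, 97, 97]
```

Emit:
carry_out(plan="0 0 .02 0 0 0;0 0 .02 0 0 0;0 0 .02 0 0 0;0 0 .015 0 0 0;0 0 0 0 0 0;0 0 0 0 0 0;0 0 0 0 0 0;0 0 0 0 0 0")

```text
time_s: 11.78
eef_pos: [0.5644, -0.0232, 0.0586]
eef_rot: [0.0, 0.987, 0.16, 0.001]
wrist_force: [0.9, -0.6, 6.5]
opening: 0.58
grasp_force: 64.9
```

Emit:
carry_out(plan="0 0 .01 0 0 0;0 0 .01 0 0 0;0 0 .01 0 0 0;0 0 0 0 0 0;0 0 0 0 0 0;0 0 0 0 0 0;0 0 0 0 0 0;0 0 0 0 0 0")

```text
time_s: 12.45
eef_pos: [0.5632, -0.0229, 0.0562]
eef_rot: [-0.0, 0.987, 0.16, -0.0]
wrist_force: [0.8, 0.3, -3.0]
opening: 0.576
grasp_force: 63.9
```

Emit:
carry_out(plan="0 0 .01 0 0 0;0 0 .01 0 0 0;0 0 .01 0 0 0;0 0 0 0 0 0;0 0 0 0 0 0;0 0 0 0 0 0;0 0 0 0 0 0;0 0 0 0 0 0")

```text
time_s: 13.12
eef_pos: [0.5635, -0.023, 0.0555]
eef_rot: [-0.0, 0.987, 0.16, -0.0]
wrist_force: [-2.6, 0.5, 1.9]
opening: 0.577
grasp_force: 64.2
```

Emit:
carry_out(plan="0 0 .01 0 0 0;0 0 .01 0 0 0;0 0 .01 0 0 0;0 0 0 0 0 0;0 0 0 0 0 0;0 0 0 0 0 0;0 0 0 0 0 0;0 0 0 0 0 0")

```text
time_s: 13.78
eef_pos: [0.5636, -0.023, 0.055]
eef_rot: [-0.0, 0.987, 0.16, -0.0]
wrist_force: [-6.1, 1.1, 8.7]
opening: 0.579
grasp_force: 65.0
```

Emit:
carry_out(plan="0 0 -.01 0 0 0;0 0 -.01 0 0 0;0 0 0 0 0 0;0 0 0 0 0 0;0 0 0 0 0 0;0 0 0 0 0 0;0 0 0 0 0 0;0 0 0 0 0 0")

```text
time_s: 14.45
eef_pos: [0.5636, -0.023, 0.0553]
eef_rot: [-0.0, 0.987, 0.16, -0.0]
wrist_force: [-5.0, 1.3, 6.2]
opening: 0.584
grasp_force: 64.5
```

Run:
```python
from h import *
held('w6')
```

```text
((254.09701538085938, 289.716796875), (67.58232879638672, 70.92916870117188), 72.68684387207031) [ 0.56358613 -0.0230244   0.05527695] [-4.54995456  1.00478512  6.26240131] [ 0.13630507  0.69107306 -0.02768371]
col256 rows160-215 [-6, -6, -4, -3, -5, -6, -4, 27, 24, 20, 22, 25, 26, 24, 26, 23, 24, 24, 23, 24, 24, 23, 25, 26, 26, 24, 26, 26, 26, 27, 26, 26, 25, 34, 52, 67, 66, 67, 65, 65, 65, 65, 63, 65, 64, 65, 66, 65, 65, 64, 64, 64, 65, 65, 64]
row215 [234, 232, 232, 232, 232, 233, 240, 168, 81, 89, 91, 89] [84, 83, 83, 83, 84, 83, 87, 93, 98, 96, 99, 97, 95, 96]
```

View pics/w6.png

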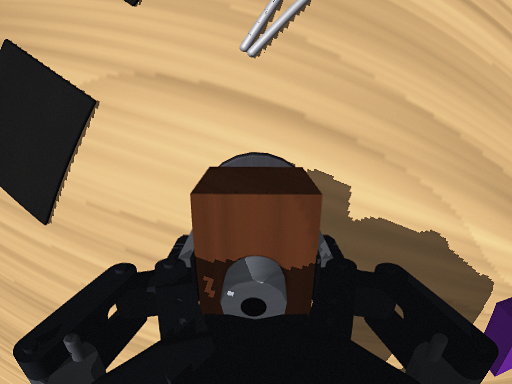

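The wrist view shows the bushing's head standing clear of the block at (254,285). The block is flat on the collar, with the collar rim just showing at (258,158), so it's seated. Next I unload it, open the gripper and go up to the head.

Emit:
carry_out(plan="0 0 -.01 0 0 0;0 0 -.01 0 0 0;0 0 0 0 0 0;0 0 0 0 0 0;0 0 0 0 0 0;0 0 0 0 0 0;0 0 0 0 0 0;0 0 0 0 0 0")

```text
time_s: 15.17
eef_pos: [0.5636, -0.0231, 0.0557]
eef_rot: [-0.0, 0.987, 0.16, -0.0]
wrist_force: [-0.0, 0.0, -3.0]
opening: 0.576
grasp_force: 63.9
```

Emit:
carry_out(plan="0 0 0 0 0 0;0 0 0 0 0 0;0 0 0 0 0 0;0 0 0 0 0 0;0 0 0 0 0 0;0 0 0 0 0 0;0 0 0 0 0 0;0 0 0 0 0 0", claw=-1)

```text
time_s: 15.83
eef_pos: [0.5637, -0.0231, 0.0559]
eef_rot: [0.0, 0.987, 0.16, 0.0]
wrist_force: [0.4, -0.6, 0.6]
opening: 1.004
grasp_force: 0.0
```

Emit:
carry_out(plan="0 0 -.1 0 0 0;0 0 -.2 0 0 0;0 0 -.3 0 0 0;0 0 -.2 0 0 0;-.04 0 -.15 0 0 0;0 0 0 0 0 0;0 0 0 0 0 0;0 0 0 0 0 0")

```text
time_s: 16.5
eef_pos: [0.5619, -0.0236, 0.0938]
eef_rot: [-0.0, 0.987, 0.16, -0.0]
wrist_force: [-0.4, -0.4, -0.4]
opening: 1.001
grasp_force: 0.0
```

Run:
```python
from h import *
from scipy.spatial.transform import Rotation as Ro
c=snap('wrist','w7');o=ctrl.get_obs();M=Ro.from_quat(o['eef_rot'][[1,2,3,0]]).as_matrix();p=o['eef_pos'];print(p)
print(proj(c,[.5625,-.0225,.107],True),proj(c,[.5625,-.0225,.093],True))
S=snap('scene','s7');b=proj(S,[.5625,-.0225,.08]).astype(int)
cv=np.zeros((400,800,3),np.uint8)
cv[:,:400]=cv2.resize(S['pixels'][b[1]-30:b[1]+30,b[0]-30:b[0]+30,::-1],(400,400),interpolation=cv2.INTER_CUBIC)
cv[:,400:]=cv2.resize(c['pixels'][130:340,150:360,::-1],(400,400))
cv2.imwrite('pics/c7.png',cv);print(b)
```

```text
[ 0.56174437 -0.02346948  0.09350442]
[255.64714185 252.12679268] [255.63116837 239.65428811]
[223 174]
```

View pics/c7.png

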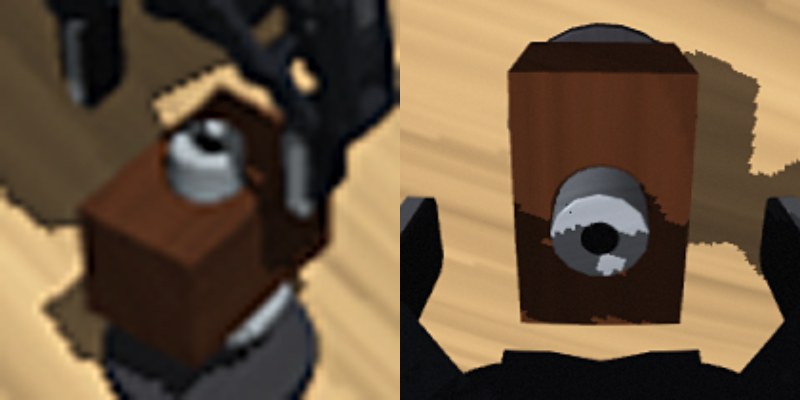

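The block sits flat on the collar with the bushing standing proud, ring at wrist pixel (255,253), within about 1 mm of the prediction. I grip the head now.

Emit:
carry_out(plan="0 0 -.035 0 0 0;0 0 0 0 0 0;0 0 0 0 0 0;0 0 0 0 0 0;0 0 0 0 0 0;0 0 0 0 0 0;0 0 0 0 0 0;0 0 0 0 0 0", claw=1)

```text
time_s: 17.27
eef_pos: [0.5622, -0.0236, 0.0954]
eef_rot: [0.0, 0.987, 0.16, 0.0]
wrist_force: [-0.3, 0.3, 1.2]
opening: 0.267
grasp_force: 58.7
```

Emit:
carry_out(plan="0 0 0 0 0 0;0 0 0 0 0 0;0 0 0 0 0 0;0 0 -.05 0 0 0;0 0 -.1 0 0 0;0 0 -.1 0 0 0;0 0 -.1 0 0 0;0 0 0 0 0 0")

```text
time_s: 17.93
eef_pos: [0.5623, -0.0237, 0.1102]
eef_rot: [0.0, 0.987, 0.16, 0.0]
wrist_force: [-1.4, -0.5, -0.2]
opening: 0.275
grasp_force: 58.9
```

Emit:
carry_out(plan="0 0 -.2 0 0 0;0 0 -.3 0 0 0;0 0 -.3 0 0 0;0 0 -.2 0 0 0;0 0 0 0 0 0;0 0 0 0 0 0;0 0 0 0 0 0;0 0 0 0 0 0")

```text
time_s: 18.6
eef_pos: [0.5616, -0.0235, 0.1487]
eef_rot: [-0.0, 0.987, 0.16, -0.001]
wrist_force: [0.2, -0.1, -1.2]
opening: 0.269
grasp_force: 58.9
```

Run:
```python
from h import *
c=snap('wrist','w8');print(ctrl.get_obs()['eef_pos'],ctrl.get_obs()['wrist_force'])
S=snap('scene','s8');b=proj(S,[.5625,-.0225,.10]).astype(int)
cv=np.zeros((400,800,3),np.uint8)
cv[:,:400]=cv2.resize(S['pixels'][b[1]-35:b[1]+35,b[0]-35:b[0]+35,::-1],(400,400),interpolation=cv2.INTER_CUBIC)
cv[:,400:]=cv2.resize(c['pixels'][130:340,150:360,::-1],(400,400))
cv2.imwrite('pics/c8.png',cv);print(b)
```

```text
[ 0.56161285 -0.02344206  0.14858293] [-0.25436181  0.00279255 -0.23701548]
[222 168]
```

View pics/c8.png

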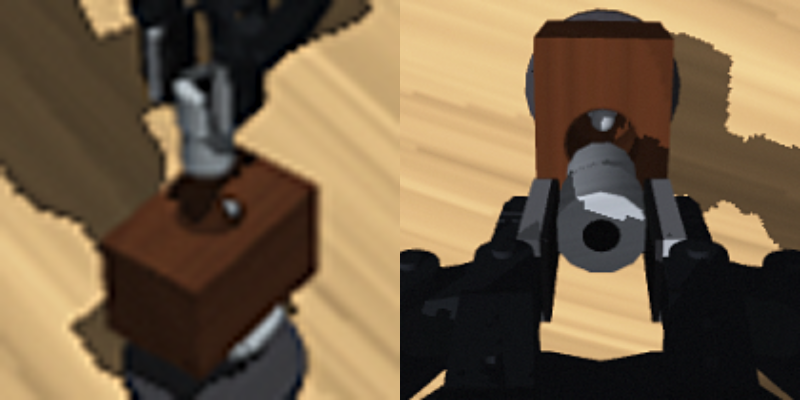

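The bushing is out, upright in the fingers and clear of the block. The block stayed on the collar, with the pin tip showing in the bore. Now to the pad.

Emit:
carry_out(plan=".1 -.3 0 0 0 0;.2 -.6 0 0 0 0;.25 -.8 0 0 0 0;.25 -.8 0 0 0 0;.25 -.8 0 0 0 0;.25 -.8 0 0 0 0;.2 -.6 0 0 0 0;.1 -.25 0 0 0 0")

```text
time_s: 19.37
eef_pos: [0.5593, 0.1886, 0.149]
eef_rot: [-0.001, 0.987, 0.161, -0.0]
wrist_force: [-0.2, -0.8, -1.3]
opening: 0.271
grasp_force: 59.0
```

Emit:
carry_out(plan="0 0 .3 0 0 0;0 0 .7 0 0 0;0 0 .7 0 0 0;0 0 .5 0 0 0;0 0 .3 0 0 0;0 0 .1 0 0 0;0 0 0 0 0 0;0 0 0 0 0 0")

```text
time_s: 20.03
eef_pos: [0.5613, 0.1841, 0.046]
eef_rot: [0.0, 0.987, 0.159, 0.001]
wrist_force: [-0.0, -0.3, -1.9]
opening: 0.27
grasp_force: 59.0
```

Emit:
carry_out(plan="0 0 .05 0 0 0;0 0 .08 0 0 0;0 0 .08 0 0 0;0 0 .06 0 0 0;0 0 .03 0 0 0;0 0 0 0 0 0;0 0 0 0 0 0;0 0 0 0 0 0")

```text
time_s: 20.7
eef_pos: [0.5605, 0.1845, 0.0334]
eef_rot: [0.0, 0.987, 0.16, 0.0]
wrist_force: [-0.1, 0.5, -0.8]
opening: 0.268
grasp_force: 59.0
```

Emit:
carry_out(plan="0 0 .01 0 0 0;0 0 .01 0 0 0;0 0 .01 0 0 0;0 0 .01 0 0 0;0 0 .01 0 0 0;0 0 0 0 0 0;0 0 0 0 0 0;0 0 0 0 0 0")

```text
time_s: 21.37
eef_pos: [0.5612, 0.1847, 0.0322]
eef_rot: [-0.0, 0.987, 0.16, 0.001]
wrist_force: [0.1, 0.4, 5.0]
opening: 0.269
grasp_force: 59.5
```

Emit:
carry_out(plan="0 0 -.01 0 0 0;0 0 0 0 0 0;0 0 0 0 0 0;0 0 0 0 0 0;0 0 0 0 0 0;0 0 0 0 0 0;0 0 0 0 0 0;0 0 0 0 0 0")

```text
time_s: 22.03
eef_pos: [0.561, 0.1847, 0.0322]
eef_rot: [-0.0, 0.987, 0.16, 0.001]
wrist_force: [-0.1, 1.0, 5.8]
opening: 0.269
grasp_force: 59.5
```

Emit:
carry_out(plan="0 0 0 0 0 0;0 0 0 0 0 0;0 0 0 0 0 0;0 0 0 0 0 0;0 0 0 0 0 0;0 0 0 0 0 0;0 0 0 0 0 0;0 0 0 0 0 0", claw=-1)

```text
time_s: 22.7
eef_pos: [0.5604, 0.1845, 0.0317]
eef_rot: [-0.0, 0.987, 0.16, -0.0]
wrist_force: [0.2, 0.1, -0.8]
opening: 1.0
grasp_force: 0.0
```

Emit:
carry_out(plan="0 0 -.2 0 0 0;0 0 -.4 0 0 0;0 0 -.7 0 0 0;0 0 -.7 0 0 0;0 0 -.6 0 0 0;0 0 -.3 0 0 0;0 0 0 0 0 0;0 0 0 0 0 0")

```text
time_s: 23.37
eef_pos: [0.5606, 0.1845, 0.1479]
eef_rot: [0.0, 0.987, 0.16, 0.001]
wrist_force: [-0.2, -0.0, -0.0]
opening: 0.999
grasp_force: 0.0
```

Run:
```python
from h import *
S=snap('scene','s9');print(ctrl.get_obs()['eef_pos'],ctrl.get_obs()['wrist_force'])
cv2.imwrite('pics/c9.png',cv2.resize(S['pixels'][130:310,160:400,::-1],(800,600),interpolation=cv2.INTER_CUBIC))
print(proj(S,[.561,.1845,.043]))
```

```text
[0.55962741 0.18441225 0.14655044] [ 0.21578645 -0.50970985  0.02152793]
[278.11289602 240.23215057]
```

View pics/c9.png

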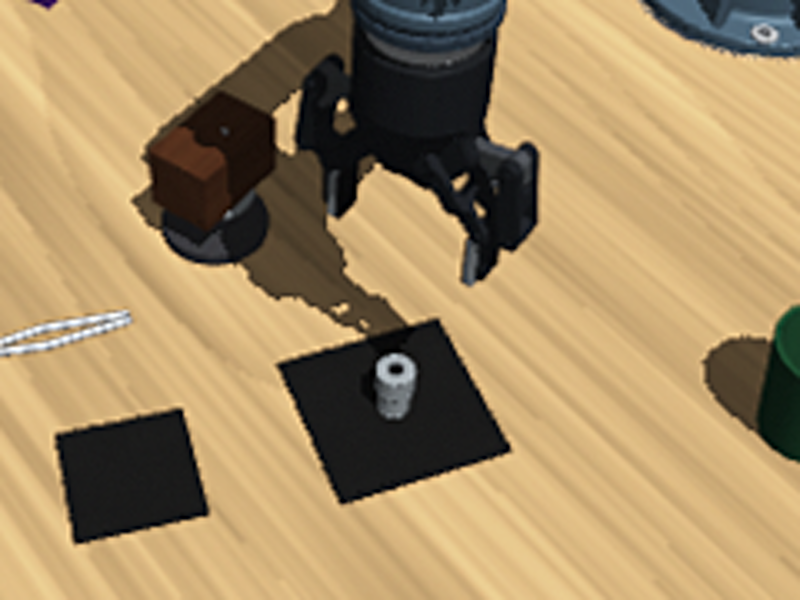

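The bushing stands upright, wide end up, in the middle of the large pad at crop (395,385). The block sits level on the post at (212,160), and the gripper is clear of everything.

```bash
python3 -c "
from bench import ctrl
print(ctrl.hand_in())"
```

```text
the job is handed in; nothing more can be done
None
```

The job is handed in (no verdict came back): the block sits level on the post's collar, the bushing stands upright, wide end up, mid-pad, and the arm is clear at about 23 s of the 59 s allowed.

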